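# Change over the oak straps in the cam-lever drilling jig

### The arm

A 6-joint arm with a two-finger parallel gripper is mounted at the origin on the work surface. World frame = base frame: x ahead of the robot, y to its left, z up, the work surface at z = 0. Lengths are in m, angles in rad, forces in N, time in s.
With the tool pointing down it reaches from about 0.35 to 0.85 m from the base axis. Payload 8.1 kg.
Tool frame: the origin (TCP) lies between the finger pads; the fingertips stand 14 mm ahead of it and the grasp point (between the pads) lies 5 mm behind it (robot.tip_reach is the z of the fingertips in the tool frame, in m); z points along the fingers, y is the line along which they close (so a half turn about z gives the same grasp; the last joint's range is limited). The gripper opens to 93 mm and grips with 3 to 60 N. Pads are 15 mm wide; open, the fingers measure 128 mm over their backs; the gripper's body (75 mm by 188 mm) begins 65 mm behind the grasp point.
Start: joints at [-1.305, 0.13, 1.488, -0, 1.523, -0.085], TCP at [0.206, -0.563, 0.233] pointing down, gripper open.
Joint ranges: [-2.96, 2.96], [-0.89, 2.26], [0.02, 2.5], [-1.34, 4.48], [0, 2.73], [-2.66, 2.66]. Speed limits (rad/s): [2.39, 2.39, 2.79, 3.14, 3.14, 3.14].

### API

Orientations are given as a rotation vector (axis times angle).
In Python, from plant import robot gives the robot as it stands. The module is installed in compiled form; this text tells all that it offers.
- The arm moves only by the shell command python3 -m handwheel 'ROWS' [FORCE]. ROWS is JSON, a list of rows, each a list of 7 numbers: the closure, from -1 (fully open) to 1 (shut), then the shift along the tool's x, y, z each as a share of 100 cm, from -1 to 1, then the turn, a rotation vector about the tool's x, y, z each as a share of 180 degrees, from -1 to 1. In form: [[grip, tx, ty, tz, rx, ry, rz], ...]. A call has 1 to 20 rows; each row is the pose to reach, as a shift and turn from the pose commanded when the call began, along the tool's axes at that moment, turning the shorter way round; what a row does not reach only later rows make up. A row lasts 1/8 s, in which the tool goes at most 62.5 mm and 10.7 degrees, less where a joint would pass 70% of its speed; a pose out of reach is approached as far as the arm can. A call with a number of a shift or a turn outside -1 to 1 is refused whole. A call with a gripper value outside its range is refused whole. The fingers move at their own pace and stop on an object; FORCE is the grip in N (left out, the last holds). Time passes only in rows, so rows that repeat a pose let the fingers close. It gives the time, the measured TCP pose, the force, the opening and the grip force at its end, in the units of the state.
- robot.read_state(): the state, without advancing time (a new reading comes with each control period).
- robot.read_camera(name): name is "side" or "top"; returns a dict with "frame" (400x640x3 uint8, red, green, blue), "fx", "fy", "cx", "cy" (pixels), "rvec" (rotation vector, rad) and "tvec" (3), from world to camera coordinates, as OpenCV has them. Camera axes: x right, y down, z forward; pixel columns grow to the right and rows downward; lengths in m; the calibration is good to about 2 mm. A picture is of the moment at which its call begins. There is no depth.
- robot.close_job(): hands the job in; it is judged then, once.
Trained networks look in a picture, given as the dict that the camera call returned (one of the last four; its "shot" number tells which), for a name from the list of things; names that differ only in an ending like _2 or _b are one class to them, and where a whole thing is asked for, a point or a joint stands for the part that bears it (a point fixed in the world has none). Each returns a list of dicts, best first, with "conf" (0 to 1); they miss things now and then, are a little off and sometimes report something else, mostly with a low value. They report only what shows in the picture. A call takes as long as a camera call. They do not tell look-alikes from the thing itself.
- robot.regions_of(picture, name): "mask" (400x640 bool, what is visible of it) and "rect" ([left, top, right, bottom] in pixels, round what is visible of it).
The state is a dict: "t": time; "q": joint angles; "dq": joint speeds; "joint_torque": joint torques, N m; "tool_pos": TCP position; "orientation": TCP orientation; "force": force on the tool from outside, world axes, zero at the start; "wrist_torque": the same for the moment, N m; "opening": finger opening in m; "gripper_force": force on a finger pad.
Only numpy, scipy, OpenCV 4.12 (cv2) and the standard library are available. Lean on these libraries where they do the work, as an engineer would, in place of code of your own. Each camera call takes 0.05 s, during which the arm holds its last target. There are 200 camera calls.

### The job

Flip the drilling jig's cam lever up until it snaps open, take out the two drilled oak straps and lay both across the two narrow ridges of the finishing stand. Then lay every undrilled strap from the bench across the jig's two raised rails, between the stop and the open jaw, and flip the lever back down over centre so that it snaps shut and clamps them all. Leave the other things on the bench where they are.

Things in the scene. Friction and masses are not known exactly. Their poses are not given: they have to be found in the camera images.
- jig: clamping jig, fixed to the bench: plywood base 250 x 250 mm; origin at the underside below the middle of its bed, z up. The bed is two aluminium rails, 12 mm wide, 240 mm long, along the jig's x at y = +45 and -45 mm, tops at z = 60 mm. Straps lie across both rails, long axis along the jig's y, side by side anywhere between x = -105 and +105 mm: room for four, 32 mm apart
- stop_face (a point): middle of the face of the fixed dark wooden stop bar at the +y end of the jig's bed: in the jig's frame x = 0, y = +80, z = 69 mm. The bar is 240 mm long along the jig's x, top at z = 78 mm; the steel jaw faces it from the -y side
- jaw: steel jaw bar of the jig, 236 mm long along the jig's x, top at z = 78 mm in the jig's frame; moved along the jig's y by the cam lever alone. Its origin is the jig's origin when shut, 15 mm to the jig's -y of it when open. Its face is at jig y = -79 mm shut (squeezing 160 mm straps against the stop), -94 mm open (15 mm of slack)
- lever (a joint): angle of the cam lever, rad: 0 = shut, lever flat, pointing to the jig's -y, away from the bed; 1.6 = open, lever upright. Over-centre: below 0.8 it springs back to 0, above 0.8 it springs on to 1.6. About 0.6 N m (7 N at the grip) starts it from either end
- lever_grip (a point): point on the axis of the cam lever's black handle, 80 mm from its hinge and 25 mm short of its end. The handle is 20 mm wide along the jig's x, 18 mm thick, 55 mm long; it can be pinched across its width from above in every position. Height above the bench: 62 mm shut, 142 mm open; the open lever's end stands 167 mm above the bench
- lever_hinge (a point): centre of the cam lever's hinge, 62 mm above the bench; the hinge runs along the jig's x, and the lever turns in the jig's y-z plane
- stand: finishing stand, fixed to the bench: base 140 x 120 mm, origin at the centre of its underside, z up. Two narrow wooden ridges, each 10 mm wide and 140 mm long, run along its x at y = +40 and -40 mm, tops at z = 60 mm. Straps lie across both ridges, long axis along the stand's y, side by side (two fit, for example at x = -32 and +32 mm)
- drilled1_mid (a point): centre of a drilled oak strap with three brass-bushed holes, 26 x 26 x 159 mm, 85 g, long axis along its own y, ends slightly crowned; at the start it lies in the shut jig
- drilled2_mid (a point): centre of a drilled oak strap with three brass-bushed holes, 26 x 26 x 159 mm, 85 g, long axis along its own y, ends slightly crowned; at the start it lies in the shut jig
- blank1_mid (a point): centre of a plain, undrilled oak strap, 26 x 26 x 160 mm, about 85 g, long axis along its own y, ends slightly crowned; at the start it lies on the bench to the robot's left of the jig. Two to four are there
- blank2_mid (a point): centre of a plain, undrilled oak strap, 26 x 26 x 160 mm, about 85 g, long axis along its own y, ends slightly crowned; at the start it lies on the bench to the robot's left of the jig. Two to four are there
- blank3_mid (a point): centre of a plain, undrilled oak strap, 26 x 26 x 160 mm, about 85 g, long axis along its own y, ends slightly crowned; at the start it lies on the bench to the robot's left of the jig. Two to four are there
- blank4_mid (a point): centre of a plain, undrilled oak strap, 26 x 26 x 160 mm, about 85 g, long axis along its own y, ends slightly crowned; at the start it lies on the bench to the robot's left of the jig. Two to four are there
- wrench: wrench lying on the bench; a bystander, to be left alone
- screwdriver: screwdriver lying on the bench; a bystander, to be left alone
- jar: glass jar, 72 mm across, 90 mm tall; a bystander, to be left alone
There are look-alikes about, which are no part of the job. Leave any purple or white look-alike of the part that bears drilled2_mid alone.

How it is judged:
By the outcome, as a careful person would: the job done as asked, in the order asked, and still so for the second after the job is handed in, with the robot touching nothing.
Of blank1, blank2, blank3, blank4 only 2 to 4 are there at a start; the rules pass over those that are not, and their reading is None.
At some moment in a run one of blank1, blank2, blank3, blank4 may be knocked a few centimetres aside while the robot is not near it.
Once in a run the grip may slacken for a moment while it holds something.
It also fails if it takes over 210 s, if anything falls off the work surface, if the arm or the gripper's body presses on something with over 40 N, if the wrist force passes 120 N, or if a joint passes its speed limit or range.

## Working session

There is one attempt and no reset: what is moved stays moved. The work goes in short steps, Python scripts to look and compute and a shell command to move; the robot and the scene stay as the last step left them, time stands still between calls to the robot, and variables do not carry over. Pictures are saved under pics/ and viewed, at most 14 in all, crops included, and the job is handed in when it is done.

```bash
mkdir -p pics; cat > h.py <<'E'
import numpy as np, cv2
from plant import robot
from scipy.spatial.transform import Rotation as R
def ray(c,u,v):
    M=cv2.Rodrigues(np.array(c["rvec"],float))[0]; t=np.array(c["tvec"],float).ravel()
    d=M.T@np.array([(u-c["cx"])/c["fx"],(v-c["cy"])/c["fy"],1]); return -M.T@t,d
def at(c,u,v,z):
    o,d=ray(c,u,v); return o+d*(z-o[2])/d[2]
def proj(c,p):
    return cv2.projectPoints(np.array(p,float).reshape(-1,3),np.array(c["rvec"],float),np.array(c["tvec"],float),np.array([[c["fx"],0,c["cx"]],[0,c["fy"],c["cy"]],[0,0,1.]]),None)[0].reshape(-1,2)
def save(c,n,crop=None,s=1):
    f=c["frame"][...,::-1]
    if crop: f=f[crop[1]:crop[3],crop[0]:crop[2]]
    if s!=1: f=cv2.resize(f,None,fx=s,fy=s,interpolation=cv2.INTER_CUBIC)
    cv2.imwrite("pics/"+n,f)
def box(c,m,z):
    y,x=np.nonzero(m); P=np.array([at(c,u,v,z)[:2] for u,v in zip(x,y)])
    r=cv2.minAreaRect((P*1000).astype(np.float32)); b=cv2.boxPoints(r)
    e=[b[1]-b[0],b[2]-b[1]]; L=max(e,key=np.linalg.norm)
    return np.round(r[0],1),np.round(sorted(r[1]),1),round(float(np.degrees(np.arctan2(L[1],L[0]))%180),1)
E
python3 - <<'E'
from h import *
for n in("top","side"):
    c=robot.read_camera(n); save(c,n+"0.png"); print(n,c["fx"],cv2.Rodrigues(np.array(c["rvec"]))[0].round(2).tolist(),c["tvec"])
    if n=="top":
        for k,z in(("jig",.03),("jaw",.078),("lever",.062),("stand",.06),("drilled1_mid",.086),("blank1_mid",.026)):
            for d in robot.regions_of(c,k): print(k,round(d["conf"],2),d["rect"],*box(c,d["mask"],z))
print(robot.read_state())
E
```

```text
top 361.4370580507236 [[-0.0, -1.0, -0.02], [-0.98, 0.0, -0.2], [0.2, 0.01, -0.98]] [0.06196841 0.52561619 0.93979089]
jig 0.74 [295.8, 123.8, 421.0, 224.5] [612.1 -49.7] [267.4 349.4] 98.1
jaw 0.72 [358.5, 129.6, 379.1, 212.5] [610.1 -73.4] [ 40.3 239.5] 7.7
lever 0.58 [381.3, 160.0, 419.9, 172.2] [ 628.3 -153.2] [ 33.8 118.9] 99.4
stand 0.84 [464.5, 203.6, 519.4, 257.5] [ 442.1 -385.5] [124.1 138.6] 5.0
stand 0.55 [429.8, 133.6, 460.4, 189.3] [ 633.2 -277.3] [ 35.1 168.7] 14.6
drilled1_mid 0.61 [313.7, 185.0, 371.4, 205.6] [539.5  11.4] [ 33.5 161.2] 98.2
blank1_mid 0.56 [202.0, 210.7, 258.9, 226.5] [485.2 323.9] [ 30.2 164.4] 83.8
side 495.08799926470806 [[-0.94, -0.34, 0.01], [-0.27, 0.7, -0.66], [0.22, -0.62, -0.75]] [0.49564149 0.16050334 1.2804067 ]
{'t': 0.4, 'q': array([-1.30536974e+00,  1.30491240e-01,  1.48835899e+00, -1.85264139e-05,
        1.52299077e+00, -8.54023032e-02]), 'dq': array([-8.99915240e-04,  1.11278852e-03, -1.42124180e-03, -1.09548008e-03,
       -1.15373178e-03,  4.32114527e-05]), 'joint_torque': array([-5.26929707e-04, -5.58979654e+01, -4.91324544e+01,  7.67196156e-02,
        2.64268904e-02, -3.28825854e-05]), 'tool_pos': array([ 0.20620015, -0.56337817,  0.23249327]), 'orientation': array([-3.09314055e+00, -5.48217424e-01,  6.40118704e-05]), 'force': array([ 0.25278105, -0.13351827,  0.24212962]), 'wrist_torque': array([-0.03248504,  0.00701968, -0.02540241]), 'gripper_force': 0.0, 'opening': 0.09257355872634788}
```

View pics/top0.png

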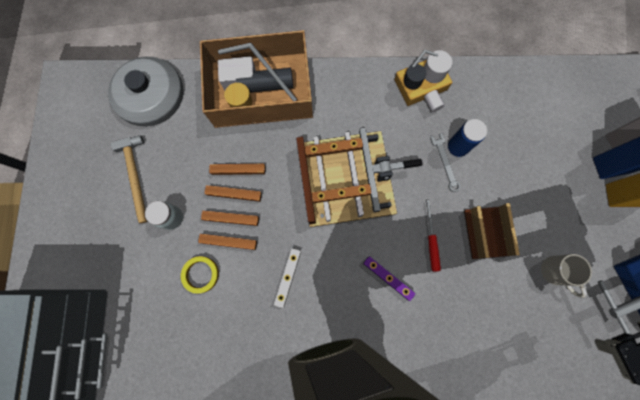

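View pics/side0.png

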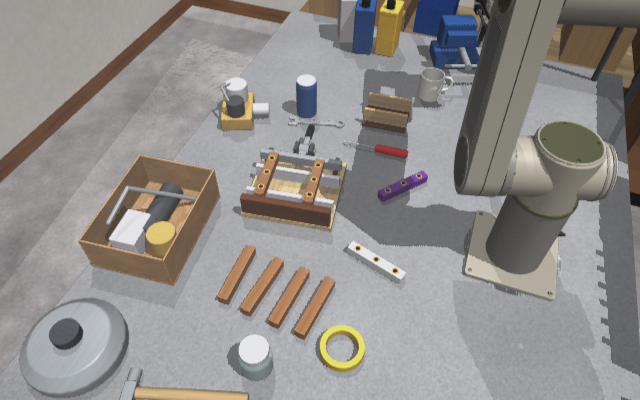

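```bash
cat >> h.py <<'E'
def boxpts(x,y,yaw,sx,sy,z0,z1):
    c,s=np.cos(yaw),np.sin(yaw)
    return [(x+c*a-s*b,y+s*a+c*b,z) for a in(-sx/2,sx/2) for b in(-sy/2,sy/2) for z in(z0,z1)]
def fit(c,m,g,sx,sy,z0,z1):
    from scipy.optimize import minimize
    m=cv2.resize(m.astype(np.float32),None,fx=4,fy=4)
    def f(p):
        q=proj(c,boxpts(p[0],p[1],p[2],sx,sy,z0,z1))*4+1.5
        h=np.zeros(m.shape,np.float32); cv2.fillConvexPoly(h,cv2.convexHull((q*16).astype(np.int32)),1.,shift=4)
        return 1-(np.minimum(h,m)).sum()/np.maximum(h,m).sum()
    g=np.array(g,float); S=np.vstack([g]+[g+d for d in np.diag([.01,.01,.05])])
    r=minimize(f,g,method="Nelder-Mead",options=dict(initial_simplex=S,xatol=1e-4,fatol=1e-4))
    return (r.x*[1000,1000,57.2958]).round(1),round(1-r.fun,2)
def oak(c):
    h=cv2.cvtColor(c["frame"],cv2.COLOR_RGB2HSV); return (((h[...,0]<13)|(h[...,0]>175))&(h[...,1]>110)&(h[...,2]>85))
def blobs(c,m,lo=150):
    n,l,s,ce=cv2.connectedComponentsWithStats(m.astype(np.uint8)); return [(l==i,ce[i]) for i in range(1,n) if s[i,4]>lo]
E
python3 - <<'E'
from h import *
c=robot.read_camera("top"); save(c,"jig1.png",(285,115,435,235),5)
m=oak(c)
for b,ce in blobs(c,m):
    print(ce.round(),b.sum(), end=' ')
    if 195<ce[0]<270 and 155<ce[1]<255: p=at(c,*ce,.026); print(fit(c,b,(p[0],p[1],0),.026,.16,0,.026))
    elif 300<ce[0]<380 and 135<ce[1]<215: p=at(c,*ce,.086); print(fit(c,b,(p[0],p[1],.14),.026,.159,.06,.086))
    else: print()
for d in robot.regions_of(c,"stand"):print(d["conf"], fit(c,d["mask"],(.442,-.385,.09),.14,.12,0,.06))
h=cv2.cvtColor(c["frame"],cv2.COLOR_RGB2HSV); print(h[130:220:12,300:312:3].tolist())
E
```

```text
[304. 176.] 336 (array([575.9, 112.1,  10.2]), np.float64(0.05))
[435. 253.] 268 
0.71 (array([ 441.8, -389.9,    5.5]), np.float64(0.85))
[[[130, 6, 134], [105, 4, 137], [105, 4, 134], [120, 6, 134]], [[10, 162, 88], [11, 137, 80], [20, 90, 124], [27, 76, 172]], [[9, 173, 90], [9, 163, 86], [13, 164, 95], [13, 164, 95]], [[8, 90, 85], [9, 163, 89], [10, 166, 77], [20, 108, 99]], [[0, 2, 117], [9, 161, 90], [9, 162, 85], [17, 122, 92]], [[120, 2, 122], [6, 48, 107], [9, 165, 91], [10, 170, 78]], [[90, 2, 122], [120, 4, 116], [10, 159, 90], [11, 168, 82]], [[120, 2, 115], [100, 6, 122], [4, 20, 103], [9, 167, 90]]]
```

View pics/jig1.png

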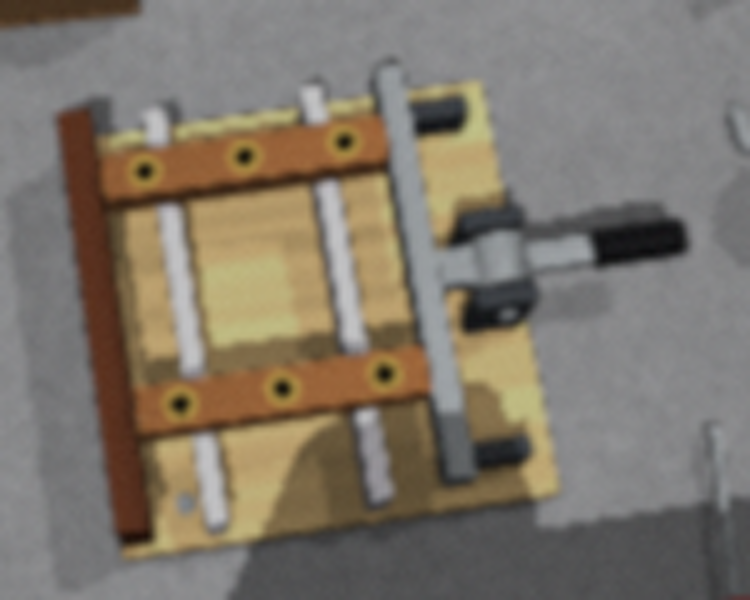

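```bash
cat > jig.py <<'E'
from h import *
from scipy.optimize import least_squares
def jigfit(c,px,P):
    P=np.array(P);px=np.array(px,float)
    def W(p): k,s=np.cos(p[2]),np.sin(p[2]); return np.c_[p[0]+k*P[:,0]-s*P[:,1],p[1]+s*P[:,0]+k*P[:,1],P[:,2]]
    r=least_squares(lambda p:(proj(c,W(p))-px).ravel(),[.6,-.04,.14]); return r.x,r.fun
E
python3 - <<'E'
from jig import *
c=robot.read_camera("top")
px=np.array([(155,106),(217,529),(312,83),(382,505),(96,112),(150,538)])/5+[285,115]-.4
p,f=jigfit(c,px,[(.12,.045,.06),(-.12,.045,.06),(.12,-.045,.06),(-.12,-.045,.06),(.12,.08,.078),(-.12,.08,.078)])
print(p,np.degrees(p[2]),f.round(1))
h=cv2.cvtColor(c["frame"],cv2.COLOR_RGB2HSV); print(h[146,316:340:6].tolist(),h[168,220:250:8].tolist())
m=((h[...,0]<17)|(h[...,0]>172))&(h[...,1]>115)&(h[...,2]>105)
for b,ce in blobs(c,m,100):
    print(ce.round(),b.sum(), end=' ')
    if 195<ce[0]<270 and 155<ce[1]<255: q=at(c,*ce,.026); print(fit(c,b,(q[0],q[1],0),.026,.16,0,.026))
    elif 310<ce[0]<380 and 135<ce[1]<215:
        b=cv2.morphologyEx(b.astype(np.uint8),cv2.MORPH_CLOSE,np.ones((5,5)));q=at(c,*ce,.086); print(fit(c,b,(q[0],q[1],.14),.026,.159,.06,.086))
    else: print()
E
```

```text
[0.59622125 0.01871953 0.14072352] 8.062863869750547 [ 0.1  1.1  0.  -0.2  0.2  1.3  0.  -0.2 -0.8 -0.7  0.3 -1.1]
[[16, 156, 154], [13, 160, 147], [13, 162, 148], [21, 154, 43]] [[13, 160, 140], [13, 159, 143], [13, 160, 148], [13, 159, 151]]
[287.  81.] 1466 
[222. 102.] 250 
[333. 146.] 391 (array([677.1,  32.1,   8.1]), np.float64(0.6))
[237. 168.] 478 (array([ 6.332e+02,  3.116e+02, -5.000e-01]), np.float64(0.75))
[341. 192.] 431 (array([544.6,  11.9,   8.4]), np.float64(0.68))
[232. 193.] 500 (array([559.3, 322.6,  -7.4]), np.float64(0.81))
[229. 218.] 521 (array([486.2, 326.2,  -6.3]), np.float64(0.85))
[227. 241.] 516 (array([419.4, 330.5,  -7. ]), np.float64(0.85))
[435. 253.] 163
```

```bash
cat >> jig.py <<'E'
J=np.array([.5962,.0187,.1407])
def j2w(x,y):
    k,s=np.cos(J[2]),np.sin(J[2]); return J[:2]+[k*x-s*y,s*x+k*y]
def w2j(p):
    k,s=np.cos(J[2]),np.sin(J[2]); d=np.array(p[:2])-J[:2]; return np.array([k*d[0]+s*d[1],-s*d[0]+k*d[1]])
def row(*T,start=None):
    """T: list of (x,y,z,yaw of long axis in deg rel. world y)"""
    s=robot.read_state(); A=R.from_rotvec(s["orientation"]); p=s["tool_pos"]
    print("now",p.round(4),"force",s["force"].round(1),"open",round(s["opening"],4),"t",round(s["t"],1))
    for t in T:
        B=R.from_matrix(np.array([[0,1,0],[1,0,0],[0,0,-1.]])); B=R.from_euler("z",t[3],degrees=True)*B
        d=A.inv().apply(np.array(t[:3])-p); w=(A.inv()*B).as_rotvec()/np.pi
        print("row",np.r_[d,w].round(4).tolist())
E
python3 - <<'E'
from jig import *
c=robot.read_camera("top")
for q in((640,241),(685,234),(597,246)): p=at(c,*(np.array(q)/5+[285,115]-.4),.069); print(p,w2j(p))
c2=robot.read_camera("side")
for yy in(-.185,-.2,-.215): print(proj(c2,[*j2w(0,yy),.062]))
g=j2w(0,-.2); row((*g,.2,8.06))
E
```

```text
[ 0.62789351 -0.18655731  0.069     ] [ 0.00259581 -0.20767355]
[ 0.63173392 -0.21139461  0.069     ] [ 0.00291517 -0.23280398]
[ 0.62519204 -0.16288627  0.069     ] [ 0.00324057 -0.18385758]
[[308.93657159 137.77812237]]
[[310.05252795 134.46835012]]
[[311.15393391 131.20173237]]
now [ 0.2062 -0.5635  0.2327] force [-0.2 -0.8  0. ] open 0.0929 t 0.7
row [0.5246, -0.2171, 0.0327, 0.0, 0.0, -0.4331]
```

```bash
python3 -m handwheel '[[-1,0.525,-0.217,0.03,0,0,-0.433],[-1,0.525,-0.217,0.03,0,0,-0.433],[-1,0.525,-0.217,0.03,0,0,-0.433],[-1,0.525,-0.217,0.03,0,0,-0.433],[-1,0.525,-0.217,0.03,0,0,-0.433],[-1,0.525,-0.217,0.03,0,0,-0.433],[-1,0.525,-0.217,0.03,0,0,-0.433],[-1,0.525,-0.217,0.03,0,0,-0.433],[-1,0.525,-0.217,0.03,0,0,-0.433],[-1,0.525,-0.217,0.03,0,0,-0.433],[-1,0.525,-0.217,0.03,0,0,-0.433],[-1,0.525,-0.217,0.03,0,0,-0.433]]' 15
python3 - <<'E'
from jig import *
g=j2w(.002,-.206); row((*g,.2,8.06),(*g,.057,8.06))
c=robot.read_camera("side");save(c,"s1.png",(200,40,420,240),3)
E
```

```text
t: 2.15
tool_pos: [0.6239, -0.1805, 0.2029]
orientation: [2.062, 2.37, -0.001]
force: [-0.8, -0.1, 0.4]
opening: 0.093
gripper_force: 0.0
now [ 0.6239 -0.1805  0.2029] force [-0.8 -0.1  0.4] open 0.093 t 2.1
row [-0.0049, 0.0025, 0.0029, -0.0, 0.0001, -0.0006]
row [-0.0048, 0.0025, 0.1459, -0.0, 0.0001, -0.0006]
```

View pics/s1.png

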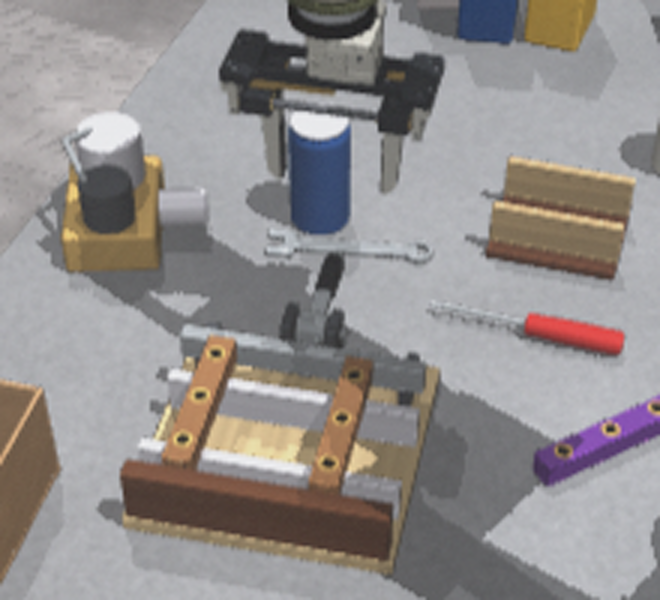

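```bash
python3 -m handwheel '[[-1,-0.005,0.0025,0.05,0,0,0],[-1,-0.005,0.0025,0.1,0,0,0],[-1,-0.005,0.0025,0.13,0,0,0],[-1,-0.005,0.0025,0.146,0,0,0],[-1,-0.005,0.0025,0.146,0,0,0],[1,-0.005,0.0025,0.146,0,0,0],[1,-0.005,0.0025,0.146,0,0,0],[1,-0.005,0.0025,0.146,0,0,0],[1,-0.005,0.0025,0.146,0,0,0],[1,-0.005,0.0025,0.146,0,0,0],[1,-0.005,0.0025,0.146,0,0,0]]' 15
```

```text
t: 3.58
tool_pos: [0.6278, -0.1838, 0.0566]
orientation: [-2.06, -2.372, 0.0]
force: [0.1, 0.7, 0.8]
opening: 0.0373
gripper_force: 0.0
```

```bash
python3 -m handwheel '[[1,0,0,0,0,0,0],[1,0,0,0,0,0,0],[1,0,0,0,0,0,0],[1,0,0,0,0,0,0]]' 20; python3 -m handwheel '[[1,0.0004,0,-0.008,0,0,0],[1,0.0016,0,-0.016,0,0,0],[1,0.0036,0,-0.0236,0,0,0],[1,0.0063,0,-0.031,0,0,0],[1,0.0098,0,-0.0384,0,0,0],[1,0.014,0,-0.0452,0,0,0]]'
```

```text
t: 4.08
tool_pos: [0.6294, -0.1836, 0.0566]
orientation: [2.058, 2.37, 0.003]
force: [9.3, 0.3, -6.7]
opening: 0.0199
gripper_force: 20.0
t: 4.82
tool_pos: [0.6273, -0.1695, 0.1012]
orientation: [2.058, 2.371, 0.003]
force: [11.7, 0.5, -9.3]
opening: 0.0196
gripper_force: 20.0
```

```bash
python3 -m handwheel '[[1,0.0048,0,-0.0063,0,0,0],[1,0.0103,0,-0.0122,0,0,0],[1,0.0163,0,-0.0175,0,0,0],[1,0.0228,0,-0.0221,0,0,0],[1,0.0297,0,-0.0261,0,0,0],[1,0.037,0,-0.0294,0,0,0],[1,0.0446,0,-0.0319,0,0,0],[1,0.0524,0,-0.0336,0,0,0],[1,0.0603,0,-0.0346,0,0,0],[1,0.0667,0,-0.0348,0,0,0],[1,0.0667,0,-0.0348,0,0,0]]'; python3 -m handwheel '[[-0.2,0,0,0,0,0,0],[-0.2,0,0,0,0,0,0],[-0.2,0,0,0,0,0,0],[-0.2,0,0,-0.04,0,0,0],[-0.2,0,0,-0.1,0,0,0],[-0.2,0,0,-0.12,0,0,0],[-0.2,0,0,-0.12,0,0,0]]'
python3 - <<'E'
from jig import *
c=robot.read_camera("top");save(c,"t2.png",(285,115,435,235),5)
row((*j2w(.082,0),.2,8.06),(*j2w(-.052,0),.2,8.06))
E
```

```text
t: 6.2
tool_pos: [0.6165, -0.1034, 0.1366]
orientation: [-2.059, -2.372, 0.0]
force: [0.5, 0.2, 0.2]
opening: 0.0009
gripper_force: 0.0
t: 7.08
tool_pos: [0.6176, -0.1043, 0.2586]
orientation: [2.058, 2.369, 0.003]
force: [0.8, -0.4, -0.9]
opening: 0.0553
gripper_force: 0.0
now [ 0.6166 -0.104   0.2561] force [-0.3 -0.1 -0.5] open 0.0557 t 7.1
row [0.1244, 0.079, 0.0561, 0.0, 0.0, -0.0002]
row [0.1244, -0.055, 0.0561, 0.0, 0.0, -0.0002]
```

View pics/t2.png

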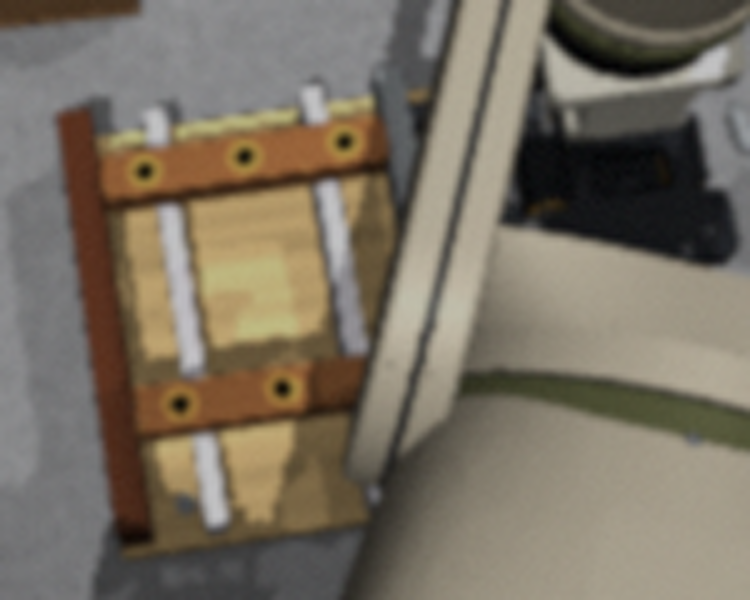

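```bash
python3 - <<'E'
from jig import *
c=robot.read_camera("side");save(c,"s2.png",(200,40,420,240),3)
E
```

```text
(no output)
```

View pics/s2.png

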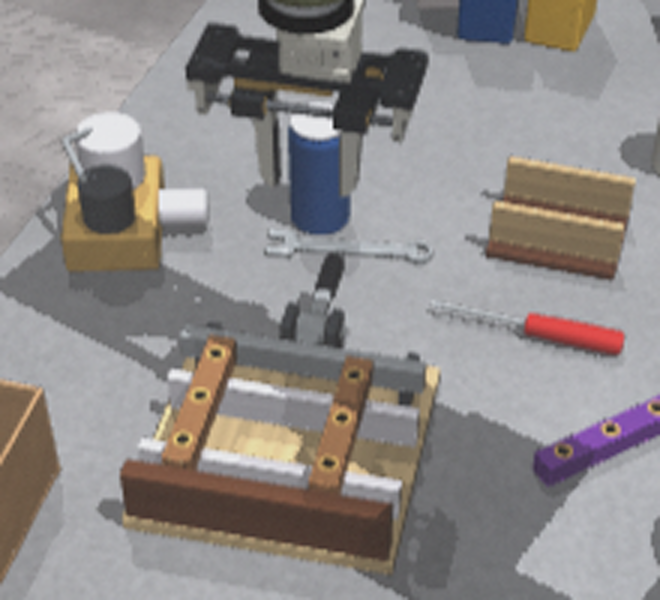

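```bash
python3 - <<'E'
from jig import *
g=j2w(.0045,-.206); row((*g,.2,8.06),(*g,.055,8.06))
E
```

```text
now [ 0.6158 -0.1038  0.2545] force [ 0.7 -0.7 -0.6] open 0.0558 t 7.2
row [-0.082, 0.0024, 0.0545, -0.0008, -0.0003, -0.0001]
row [-0.0821, 0.0028, 0.1995, -0.0008, -0.0003, -0.0001]
```

```bash
python3 -m handwheel '[[-0.2,-0.05,0.0025,0,0,0,0],[-0.2,-0.082,0.0025,0.05,0,0,0],[-0.2,-0.082,0.0025,0.11,0,0,0],[-0.2,-0.082,0.0025,0.16,0,0,0],[-0.2,-0.082,0.0025,0.185,0,0,0],[-0.2,-0.082,0.0025,0.2,0,0,0],[1,-0.082,0.0025,0.2,0,0,0],[1,-0.082,0.0025,0.2,0,0,0],[1,-0.082,0.0025,0.2,0,0,0],[1,-0.082,0.0025,0.2,0,0,0],[1,-0.082,0.0025,0.2,0,0,0],[1,-0.082,0.0025,0.2,0,0,0],[1,-0.082,0.0025,0.2,0,0,0]]' 45;  python3 -m handwheel '[[1,0.0004,0,-0.008,0,0,0],[1,0.0016,0,-0.016,0,0,0],[1,0.0036,0,-0.0236,0,0,0],[1,0.0063,0,-0.031,0,0,0],[1,0.0098,0,-0.0384,0,0,0],[1,0.014,0,-0.0452,0,0,0]]'
```

```text
t: 8.8
tool_pos: [0.63, -0.1853, 0.0579]
orientation: [-2.06, -2.372, 0.002]
force: [-6.0, -0.6, 7.5]
opening: 0.0195
gripper_force: 45.0
t: 9.55
tool_pos: [0.6277, -0.1703, 0.1017]
orientation: [-2.059, -2.37, 0.001]
force: [-1.5, 1.2, -15.7]
opening: 0.02
gripper_force: 45.0
```

```bash
python3 -m handwheel '[[1,0.0048,0,-0.0063,0,0,0],[1,0.0103,0,-0.0122,0,0,0],[1,0.0163,0,-0.0175,0,0,0],[1,0.0228,0,-0.0221,0,0,0]]'
```

```text
t: 10.05
tool_pos: [0.6245, -0.1483, 0.1245]
orientation: [-2.06, -2.371, 0.002]
force: [-7.2, -0.7, -11.4]
opening: 0.0195
gripper_force: 45.0
```

```bash
python3 -m handwheel '[[1,0.0069,0,-0.004,0,0,0],[1,0.0142,0,-0.0073,0,0,0],[1,0.0218,0,-0.0098,0,0,0],[1,0.0296,0,-0.0115,0,0,0],[1,0.0375,0,-0.0125,0,0,0],[1,0.0435,0,-0.0127,0,0,0]]'
```

```text
t: 10.8
tool_pos: [0.6185, -0.1061, 0.1381]
orientation: [2.061, 2.371, -0.004]
force: [-9.7, -4.3, -6.0]
opening: 0.0192
gripper_force: 45.0
```

Still held; release, rise, and go above the near drilled strap.

```bash
python3 -m handwheel '[[-0.2,0,0,0,0,0,0],[-0.2,0,0,0,0,0,0],[-0.2,0,0,0,0,0,0],[-0.2,0,0,-0.04,0,0,0],[-0.2,0,0,-0.08,0,0,0],[-0.2,0.06,-0.03,-0.08,0,0,0],[-0.2,0.12,-0.055,-0.08,0,0,0],[-0.2,0.12,-0.055,-0.08,0,0,0],[-0.2,0.12,-0.055,-0.08,0,0,0]]'
python3 - <<'E'
from jig import *
c=robot.read_camera("side");save(c,"s3.png",(200,40,420,240),3)
row((*j2w(-.052,-.0),.2,8.06),(*j2w(-.052,-.0),.07,8.06))
E
```

```text
t: 11.92
tool_pos: [0.5487, 0.006, 0.2177]
orientation: [2.058, 2.371, 0.002]
force: [-0.3, -0.4, -0.4]
opening: 0.0554
gripper_force: 0.0
now [0.5489 0.0053 0.2175] force [ 0.2 -0.8 -0.8] open 0.0556 t 12.0
row [0.0066, -0.0034, 0.0175, 0.0006, 0.0003, -0.0001]
row [0.0067, -0.0036, 0.1475, 0.0006, 0.0003, -0.0001]
```

View pics/s3.png

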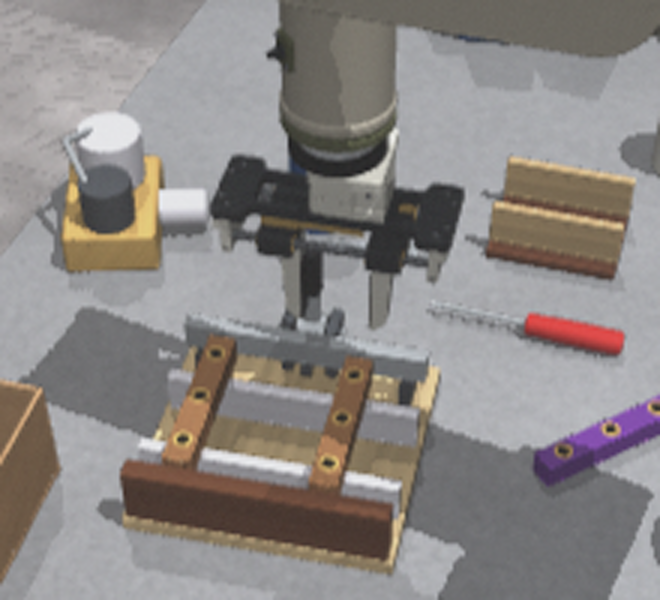

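```bash
python3 -m handwheel '[[-0.2,0.0065,-0.0035,0.05,0,0,0],[-0.2,0.0065,-0.0035,0.1,0,0,0],[-0.2,0.0065,-0.0035,0.135,0,0,0],[-0.2,0.0065,-0.0035,0.149,0,0,0],[-0.2,0.0065,-0.0035,0.149,0,0,0],[1,0.0065,-0.0035,0.149,0,0,0],[1,0.0065,-0.0035,0.149,0,0,0],[1,0.0065,-0.0035,0.149,0,0,0],[1,0.0065,-0.0035,0.149,0,0,0],[1,0.0065,-0.0035,0.149,0,0,0],[1,0.0065,-0.0035,0.149,0,0,0]]' 35; python3 -m handwheel '[[1,0,0,-0.02,0,0,0],[1,0,0,-0.07,0,0,0],[1,0,0,-0.13,0,0,0],[1,0,0,-0.18,0,0,0],[1,0,0,-0.18,0,0,0]]'
python3 - <<'E'
from jig import *
c=robot.read_camera("top")
b=[d for d in robot.regions_of(c,"stand")]
for d in b: print(d["conf"],d["rect"])
save(c,"st.png",(440,180,540,280),6)
E
```

```text
t: 13.35
tool_pos: [0.5441, 0.0118, 0.0684]
orientation: [2.06, 2.371, 0.001]
force: [-1.2, 0.3, 5.9]
opening: 0.026
gripper_force: 35.0
t: 13.98
tool_pos: [0.5462, 0.0117, 0.2532]
orientation: [2.055, 2.366, 0.009]
force: [-0.2, 0.2, -0.7]
opening: 0.0259
gripper_force: 35.0
0.68 [464.2, 206.6, 517.3, 256.1]
```

View pics/st.png

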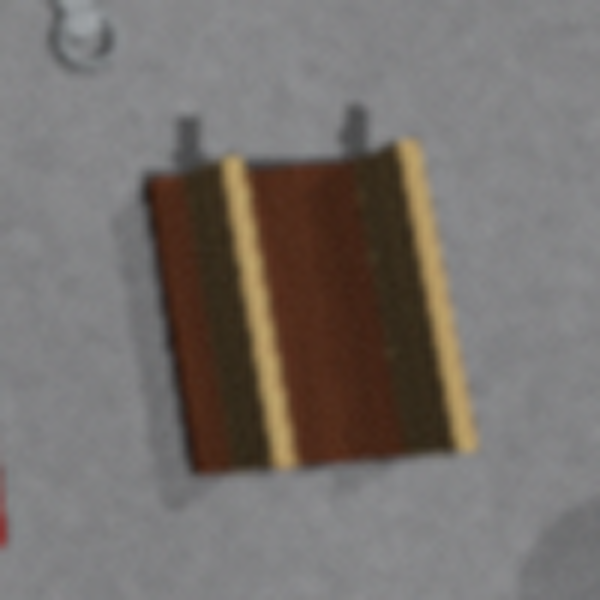

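```bash
python3 - <<'E'
from jig import *
c=robot.read_camera("top")
px=np.array([(234,159),(285,467),(409,142),(466,449)])/6+[440,180]-.4
p,f=jigfit(c,px,[(.07,.04,.06),(-.07,.04,.06),(.07,-.04,.06),(-.07,-.04,.06)]); print(p,np.degrees(p[2]),f.round(1))
S=p
for x in(.032,-.032):
    q=S[:2]+x*np.array([np.cos(S[2]),np.sin(S[2])]); row((*q,.25,np.degrees(S[2])),(*q,.071,np.degrees(S[2])))
E
```

```text
[ 0.44309372 -0.40475984  0.0804378 ] 4.608746505814918 [-0.3 -0.7  0.1  0.3  0.  -0.3  0.3  0.7]
now [0.543  0.0118 0.2462] force [-0.1  0.4 -2. ] open 0.0259 t 14.1
row [-0.4005, -0.1252, -0.0038, -0.0006, -0.0001, 0.0191]
row [-0.4005, -0.1249, 0.1752, -0.0006, -0.0001, 0.0191]
now [0.543  0.0118 0.2462] force [-0.1  0.4 -2. ] open 0.0259 t 14.1
row [-0.3966, -0.1891, -0.0036, -0.0006, -0.0001, 0.0191]
row [-0.3967, -0.1888, 0.1754, -0.0006, -0.0001, 0.0191]
```

```bash
python3 -m handwheel '[[1,-0.05,-0.016,-0.01,0,0,0.019],[1,-0.1,-0.031,-0.01,0,0,0.019],[1,-0.15,-0.047,-0.01,0,0,0.019],[1,-0.2,-0.062,-0.01,0,0,0.019],[1,-0.25,-0.078,-0.01,0,0,0.019],[1,-0.3,-0.094,-0.01,0,0,0.019],[1,-0.35,-0.11,-0.01,0,0,0.019],[1,-0.4,-0.125,-0.01,0,0,0.019],[1,-0.4,-0.125,0.02,0,0,0.019],[1,-0.4,-0.125,0.07,0,0,0.019],[1,-0.4,-0.125,0.12,0,0,0.019],[1,-0.4,-0.125,0.15,0,0,0.019],[1,-0.4,-0.125,0.15,0,0,0.019]]'
python3 - <<'E'
from jig import *
S=[.4431,-.4048,.0804]
q=S[:2]+.032*np.array([np.cos(S[2]),np.sin(S[2])]); row((*q,.070,4.6))
E
```

```text
t: 15.75
tool_pos: [0.4727, -0.3987, 0.0917]
orientation: [-2.123, -2.301, -0.001]
force: [-0.2, 0.5, -0.8]
opening: 0.026
gripper_force: 35.0
now [ 0.4727 -0.3987  0.0917] force [-0.2  0.5 -0.8] open 0.026 t 15.8
row [-0.0038, 0.0021, 0.0217, -0.0022, -0.0025, 0.0001]
```

```bash
python3 -m handwheel '[[1,-0.004,0.002,0.01,0,0,0],[1,-0.004,0.002,0.018,0,0,0],[1,-0.004,0.002,0.022,0,0,0],[1,-0.004,0.002,0.022,0,0,0],[1,-0.004,0.002,0.022,0,0,0]]'; python3 -m handwheel '[[0.1,0,0,0,0,0,0],[0.1,0,0,0,0,0,0],[0.1,0,0,0,0,0,0],[0.1,0,0,0,0,0,0],[0.1,0,0,-0.03,0,0,0],[0.1,0,0,-0.08,0,0,0],[0.1,0,0,-0.14,0,0,0],[0.1,0,0,-0.18,0,0,0],[0.1,0,0,-0.18,0,0,0]]'
python3 - <<'E'
from jig import *
c=robot.read_camera("top"); save(c,"st2.png",(440,180,540,280),5)
row((*j2w(.082,.0),.25,8.06),(*j2w(.082,.0),.068,8.06))
E
```

```text
t: 16.38
tool_pos: [0.4784, -0.4058, 0.0762]
orientation: [2.13, 2.309, -0.0]
force: [-0.6, 1.1, 0.2]
opening: 0.0257
gripper_force: 35.0
t: 17.5
tool_pos: [0.4798, -0.4072, 0.2611]
orientation: [2.124, 2.303, -0.001]
force: [0.1, -0.1, -0.3]
opening: 0.0421
gripper_force: 0.0
now [ 0.4789 -0.4064  0.2579] force [ 0.2 -0.5 -0.8] open 0.0417 t 17.6
row [0.4192, 0.233, 0.0072, 0.0008, 0.0011, -0.0191]
row [0.4198, 0.2325, 0.1892, 0.0008, 0.0011, -0.0191]
```

View pics/st2.png

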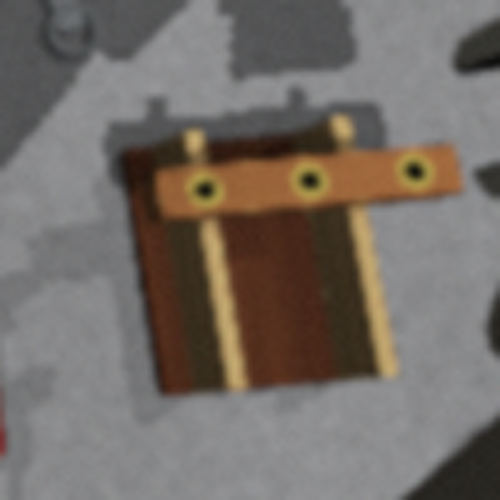

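```bash
python3 -m handwheel '[[-0.2,0.055,0.03,-0.01,0,0,-0.019],[-0.2,0.11,0.06,-0.01,0,0,-0.019],[-0.2,0.165,0.09,-0.01,0,0,-0.019],[-0.2,0.22,0.12,-0.01,0,0,-0.019],[-0.2,0.275,0.15,-0.01,0,0,-0.019],[-0.2,0.33,0.18,-0.01,0,0,-0.019],[-0.2,0.38,0.21,-0.01,0,0,-0.019],[-0.2,0.42,0.233,-0.01,0,0,-0.019],[-0.2,0.42,0.233,0.02,0,0,-0.019],[-0.2,0.42,0.233,0.07,0,0,-0.019],[-0.2,0.42,0.233,0.12,0,0,-0.019],[-0.2,0.42,0.233,0.12,0,0,-0.019],[-0.2,0.42,0.233,0.12,0,0,-0.019]]'
python3 - <<'E'
from jig import *
row((*j2w(.082,.0),.068,8.06))
E
```

```text
t: 19.18
tool_pos: [0.6768, 0.0318, 0.1365]
orientation: [2.06, 2.371, 0.0]
force: [0.2, -0.3, 0.4]
opening: 0.0557
gripper_force: 0.0
now [0.6768 0.0318 0.1365] force [ 0.2 -0.3  0.4] open 0.0557 t 19.2
row [-0.0016, 0.0003, 0.0685, 0.0001, 0.0, -0.0002]
```

```bash
python3 -m handwheel '[[-0.2,-0.0015,0,0.03,0,0,0],[-0.2,-0.0015,0,0.055,0,0,0],[-0.2,-0.0015,0,0.068,0,0,0],[-0.2,-0.0015,0,0.068,0,0,0],[1,-0.0015,0,0.068,0,0,0],[1,-0.0015,0,0.068,0,0,0],[1,-0.0015,0,0.068,0,0,0],[1,-0.0015,0,0.068,0,0,0],[1,-0.0015,0,0.068,0,0,0],[1,-0.0015,0,0.068,0,0,0]]' 35; python3 -m handwheel '[[1,0,0,-0.02,0,0,0],[1,0,0,-0.07,0,0,0],[1,0,0,-0.13,0,0,0],[1,0,0,-0.185,0,0,0],[1,0,0,-0.185,0,0,0],[1,0,0,-0.185,0,0,0]]'
python3 - <<'E'
from jig import *
S=[.4431,-.4048,.0804]
q=S[:2]-.032*np.array([np.cos(S[2]),np.sin(S[2])]); row((*q,.25,4.6),(*q,.07,4.6))
E
```

```text
t: 20.42
tool_pos: [0.677, 0.0303, 0.0682]
orientation: [2.06, 2.371, 0.0]
force: [-1.7, -1.3, 6.2]
opening: 0.0256
gripper_force: 35.0
t: 21.18
tool_pos: [0.6768, 0.0304, 0.2531]
orientation: [2.06, 2.371, 0.001]
force: [-0.1, -0.7, -1.1]
opening: 0.0255
gripper_force: 35.0
now [0.6768 0.0304 0.2531] force [-0.1 -0.7 -1.1] open 0.0255 t 21.2
row [-0.3963, -0.3242, 0.0029, 0.0002, -0.0, 0.0191]
row [-0.3963, -0.3243, 0.1829, 0.0002, -0.0, 0.0191]
```

```bash
python3 -m handwheel '[[1,-0.045,-0.036,-0.01,0,0,0.019],[1,-0.09,-0.072,-0.01,0,0,0.019],[1,-0.135,-0.108,-0.01,0,0,0.019],[1,-0.18,-0.144,-0.01,0,0,0.019],[1,-0.225,-0.18,-0.01,0,0,0.019],[1,-0.27,-0.216,-0.01,0,0,0.019],[1,-0.315,-0.252,-0.01,0,0,0.019],[1,-0.36,-0.288,-0.01,0,0,0.019],[1,-0.396,-0.324,-0.01,0,0,0.019],[1,-0.396,-0.324,0.03,0,0,0.019],[1,-0.396,-0.324,0.08,0,0,0.019],[1,-0.396,-0.324,0.13,0,0,0.019],[1,-0.396,-0.324,0.155,0,0,0.019],[1,-0.396,-0.324,0.155,0,0,0.019],[1,-0.396,-0.324,0.155,0,0,0.019],[1,-0.396,-0.324,0.155,0,0,0.019]]'
python3 - <<'E'
from jig import *
S=[.4431,-.4048,.0804]
q=S[:2]-.032*np.array([np.cos(S[2]),np.sin(S[2])]); row((*q,.070,4.6))
E
```

```text
t: 23.18
tool_pos: [0.4121, -0.408, 0.0994]
orientation: [2.128, 2.307, -0.0]
force: [-0.1, -0.9, 0.1]
opening: 0.0254
gripper_force: 35.0
now [ 0.4121 -0.408   0.0994] force [-0.1 -0.9  0.1] open 0.0254 t 23.2
row [0.0007, -0.0009, 0.0294, 0.0005, 0.0007, 0.0001]
```

```bash
python3 -m handwheel '[[1,0,0,0.015,0,0,0],[1,0,0,0.025,0,0,0],[1,0,0,0.03,0,0,0],[1,0,0,0.03,0,0,0],[1,0,0,0.03,0,0,0]]'; python3 -m handwheel '[[0.1,0,0,0,0,0,0],[0.1,0,0,0,0,0,0],[0.1,0,0,0,0,0,0],[0.1,0,0,0,0,0,0],[0.1,0,0,-0.03,0,0,0],[0.1,0,0,-0.08,0,0,0],[0.1,0,0,-0.14,0,0,0],[0.1,0,0,-0.18,0,0,0],[0.1,0,0,-0.18,0,0,0],[0.1,0,0,-0.18,0,0,0]]'
cat > bl.py <<'E'
from jig import *
def blanks(c):
    h=cv2.cvtColor(c["frame"],cv2.COLOR_RGB2HSV); m=((h[...,0]<17)|(h[...,0]>172))&(h[...,1]>115)&(h[...,2]>100)
    out=[]
    for b,ce in blobs(c,m,250):
        if 185<ce[0]<290 and 150<ce[1]<265: q=at(c,*ce,.026); r=fit(c,b,(q[0],q[1],0),.026,.16,0,.026); print(ce.round(),r); out.append(r[0])
    return out
E
python3 - <<'E'
from bl import *
c=robot.read_camera("top"); save(c,"t3.png",(180,100,540,300),2.2)
for b in blanks(c): row((b[0]/1000,b[1]/1000,.25,b[2]))
E
```

```text
t: 23.8
tool_pos: [0.4111, -0.4067, 0.0681]
orientation: [-2.129, -2.308, -0.0]
force: [-4.7, 5.2, 9.5]
opening: 0.0257
gripper_force: 35.0
t: 25.05
tool_pos: [0.4111, -0.4069, 0.2468]
orientation: [-2.13, -2.309, -0.0]
force: [0.4, -0.4, -0.8]
opening: 0.0417
gripper_force: 0.0
[237. 168.] (array([ 6.331e+02,  3.110e+02, -5.000e-01]), np.float64(0.76))
[232. 193.] (array([558.9, 322. ,  -7.1]), np.float64(0.83))
[229. 218.] (array([485.9, 324.7,  -5.9]), np.float64(0.85))
[227. 241.] (array([419.6, 331.1,  -6.9]), np.float64(0.86))
now [ 0.4108 -0.4065  0.2459] force [0.5 1.1 0.3] open 0.0417 t 25.1
row [0.6973, 0.2793, -0.0031, -0.0005, -0.0006, 0.0284]
now [ 0.4108 -0.4065  0.2459] force [0.5 1.1 0.3] open 0.0417 t 25.1
row [0.7142, 0.2062, -0.0029, -0.0005, -0.0006, 0.0651]
now [ 0.4108 -0.4065  0.2459] force [0.5 1.1 0.3] open 0.0417 t 25.1
row [0.7228, 0.1337, -0.0028, -0.0005, -0.0006, 0.0584]
now [ 0.4108 -0.4065  0.2459] force [0.5 1.1 0.3] open 0.0417 t 25.1
row [0.7345, 0.0681, -0.0027, -0.0005, -0.0006, 0.064]
```

View pics/t3.png

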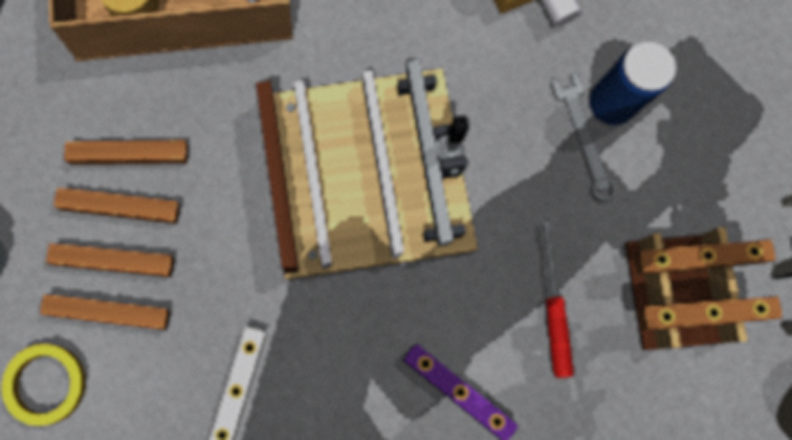

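```bash
python3 -m handwheel '[[-0.2,0.058,0.023,-0.01,0,0,0.028],[-0.2,0.116,0.046,-0.01,0,0,0.028],[-0.2,0.174,0.07,-0.01,0,0,0.028],[-0.2,0.232,0.093,-0.01,0,0,0.028],[-0.2,0.29,0.116,-0.01,0,0,0.028],[-0.2,0.35,0.14,-0.01,0,0,0.028],[-0.2,0.41,0.163,-0.01,0,0,0.028],[-0.2,0.465,0.186,-0.01,0,0,0.028],[-0.2,0.525,0.21,-0.01,0,0,0.028],[-0.2,0.58,0.233,-0.01,0,0,0.028],[-0.2,0.64,0.256,-0.01,0,0,0.028],[-0.2,0.697,0.279,-0.01,0,0,0.028],[-0.2,0.697,0.279,0.05,0,0,0.028],[-0.2,0.697,0.279,0.11,0,0,0.028],[-0.2,0.697,0.279,0.16,0,0,0.028],[-0.2,0.697,0.279,0.16,0,0,0.028],[-0.2,0.697,0.279,0.16,0,0,0.028]]'
python3 - <<'E'
from jig import *
row((.6331,.311,.018,-.5))
c=robot.read_camera("side");save(c,"s4.png",(190,150,370,350),3)
E
```

```text
t: 27.22
tool_pos: [0.6338, 0.3102, 0.0889]
orientation: [2.229, 2.213, 0.001]
force: [-0.3, -0.1, 1.4]
opening: 0.0555
gripper_force: 0.0
now [0.6338 0.3102 0.0889] force [-0.3 -0.1  1.4] open 0.0555 t 27.2
row [0.0007, -0.0007, 0.0709, 0.0002, -0.0001, 0.0004]
```

View pics/s4.png

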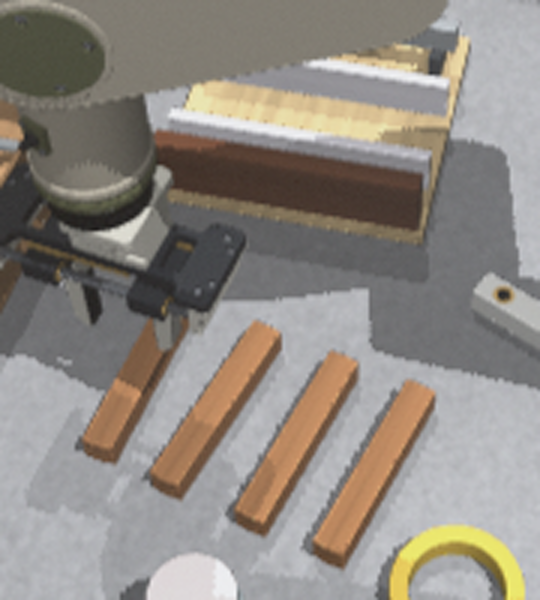

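```bash
python3 -m handwheel '[[-0.2,0,0,0.035,0,0,0],[-0.2,0,0,0.06,0,0,0],[-0.2,0,0,0.071,0,0,0],[-0.2,0,0,0.071,0,0,0],[1,0,0,0.071,0,0,0],[1,0,0,0.071,0,0,0],[1,0,0,0.071,0,0,0],[1,0,0,0.071,0,0,0],[1,0,0,0.071,0,0,0],[1,0,0,0.071,0,0,0]]' 35; python3 -m handwheel '[[1,0,0,-0.02,0,0,0],[1,0,0,-0.07,0,0,0],[1,0,0,-0.12,0,0,0],[1,0,0,-0.16,0,0,0],[1,0,0,-0.16,0,0,0],[1,0,0,-0.16,0,0,0]]'
python3 - <<'E'
from jig import *
q=j2w(.09,-.007); row((*q,.18,8.06),(*q,.06,8.06))
E
```

```text
t: 28.52
tool_pos: [0.6334, 0.3103, 0.0172]
orientation: [2.23, 2.213, 0.001]
force: [-2.5, -0.1, 5.0]
opening: 0.0252
gripper_force: 35.0
t: 29.28
tool_pos: [0.633, 0.3099, 0.1762]
orientation: [-2.23, -2.213, 0.001]
force: [-0.5, -0.6, -2.0]
opening: 0.0258
gripper_force: 35.0
now [0.633  0.3099 0.1762] force [-0.5 -0.6 -2. ] open 0.0258 t 29.3
row [-0.2851, 0.0554, -0.0038, -0.0002, 0.0001, -0.0471]
row [-0.2851, 0.0555, 0.1162, -0.0002, 0.0001, -0.0471]
```

```bash
python3 -m handwheel '[[1,-0.05,0.01,-0.01,0,0,-0.047],[1,-0.1,0.02,-0.01,0,0,-0.047],[1,-0.15,0.03,-0.01,0,0,-0.047],[1,-0.2,0.04,-0.01,0,0,-0.047],[1,-0.25,0.05,-0.01,0,0,-0.047],[1,-0.285,0.0555,-0.01,0,0,-0.047],[1,-0.285,0.0555,0.03,0,0,-0.047],[1,-0.285,0.0555,0.065,0,0,-0.047],[1,-0.285,0.0555,0.065,0,0,-0.047],[1,-0.285,0.0555,0.065,0,0,-0.047]]'
python3 - <<'E'
from jig import *
q=j2w(.09,-.007); row((*q,.079,8.06))
c=robot.read_camera("top");save(c,"t4.png",(285,115,435,235),5)
E
```

```text
t: 30.52
tool_pos: [0.6865, 0.0249, 0.1117]
orientation: [-2.06, -2.371, 0.001]
force: [0.7, 0.4, 0.4]
opening: 0.0258
gripper_force: 35.0
now [0.6865 0.0249 0.1117] force [0.7 0.4 0.4] open 0.0258 t 30.5
row [-0.0004, -0.0003, 0.0327, -0.0003, -0.0, -0.0]
```

View pics/t4.png

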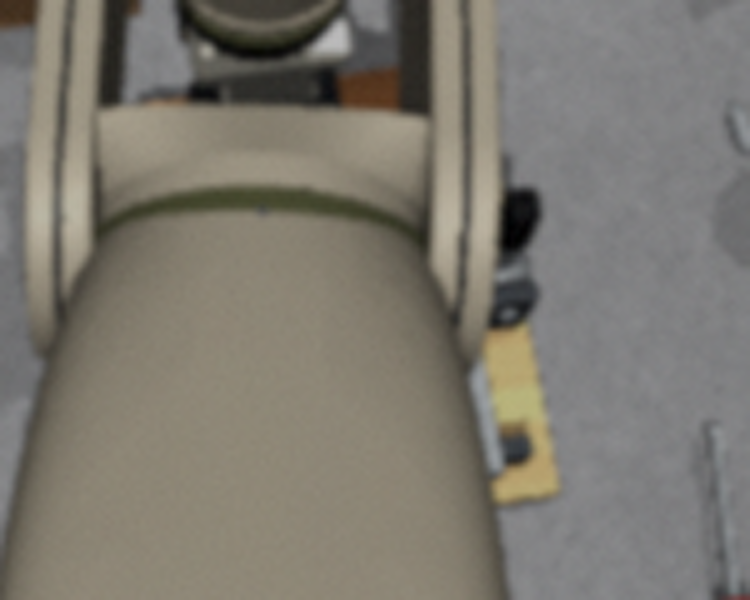

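```bash
python3 -m handwheel '[[1,0,0,0.012,0,0,0],[1,0,0,0.022,0,0,0],[1,0,0,0.03,0,0,0],[1,0,0,0.033,0,0,0],[1,0,0,0.033,0,0,0]]'; python3 -m handwheel '[[0.15,0,0,0,0,0,0],[0.15,0,0,0,0,0,0],[0.15,0,0,0,0,0,0],[0.15,0,0,0,0,0,0],[0.15,0,0,-0.03,0,0,0],[0.15,0,0,-0.08,0,0,0],[0.15,0.05,0,-0.13,0,0,0],[0.15,0.11,0,-0.13,0,0,0],[0.15,0.17,0,-0.13,0,0,0],[0.15,0.23,-0.02,-0.13,0,0,0],[0.15,0.28,-0.04,-0.13,0,0,0],[0.15,0.28,-0.04,-0.13,0,0,0],[0.15,0.28,-0.04,-0.13,0,0,0]]'
python3 - <<'E'
from bl import *
c=robot.read_camera("top"); save(c,"t5.png",(180,100,460,280),2.5)
bb=blanks(c)
for b in bb: row((b[0]/1000,b[1]/1000,.09,b[2]))
E
```

```text
t: 31.2
tool_pos: [0.6865, 0.0247, 0.0782]
orientation: [-2.06, -2.371, 0.001]
force: [0.4, -0.9, -0.5]
opening: 0.0258
gripper_force: 35.0
t: 32.83
tool_pos: [0.608, 0.2963, 0.2087]
orientation: [2.059, 2.372, -0.0]
force: [0.2, 0.3, 1.1]
opening: 0.0397
gripper_force: 0.0
```

View pics/t5.png

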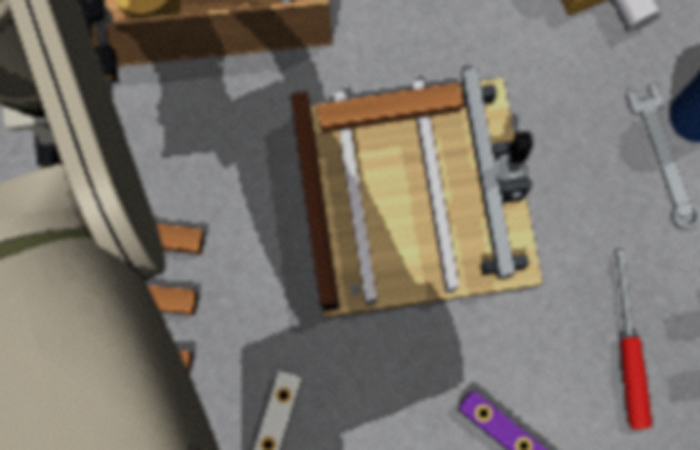

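```bash
cat >> bl.py <<'E'
def sblanks(c):
    h=cv2.cvtColor(c["frame"],cv2.COLOR_RGB2HSV); m=((h[...,0]<17)|(h[...,0]>172))&(h[...,1]>110)&(h[...,2]>70)
    for b,ce in blobs(c,m,300):
        q=at(c,*ce,.02)
        if .36<q[0]<.72 and .2<q[1]<.45 and b.sum()<2500: print(ce.round(),b.sum(),fit(c,b,(q[0],q[1],-.1),.026,.16,0,.026))
E
python3 - <<'E'
from bl import *
c=robot.read_camera("side"); sblanks(c)
row((.559,.322,.09,-7.1))
E
```

```text
[261. 285.] 620 (array([561.7, 309.3,  -5.1]), np.float64(0.68))
[288. 298.] 698 (array([488.3, 318.6,  -4.1]), np.float64(0.77))
[313. 308.] 739 (array([422.1, 323.5,  -5. ]), np.float64(0.81))
now [0.6086 0.2951 0.2086] force [-0.7  0.2  0.6] open 0.0397 t 32.9
row [0.0335, -0.0454, 0.1186, 0.0001, 0.0001, 0.0837]
```

```bash
python3 -m handwheel '[[-0.2,0.0335,-0.0455,0,0,0,0.084],[-0.2,0.0335,-0.0455,0.04,0,0,0.084],[-0.2,0.0335,-0.0455,0.09,0,0,0.084],[-0.2,0.0335,-0.0455,0.14,0,0,0.084],[-0.2,0.0335,-0.0455,0.175,0,0,0.084],[-0.2,0.0335,-0.0455,0.191,0,0,0.084],[-0.2,0.0335,-0.0455,0.191,0,0,0.084],[1,0.0335,-0.0455,0.191,0,0,0.084],[1,0.0335,-0.0455,0.191,0,0,0.084],[1,0.0335,-0.0455,0.191,0,0,0.084],[1,0.0335,-0.0455,0.191,0,0,0.084],[1,0.0335,-0.0455,0.191,0,0,0.084],[1,0.0335,-0.0455,0.191,0,0,0.084]]' 35; python3 -m handwheel '[[1,0,0,-0.02,0,0,0],[1,0,0,-0.07,0,0,0],[1,0,0,-0.12,0,0,0],[1,0,0,-0.16,0,0,0],[1,0,0,-0.16,0,0,0],[1,0,0,-0.16,0,0,0]]'
python3 - <<'E'
from jig import *
q=j2w(.03,-.007); row((*q,.19,8.06),(*q,.078,8.06))
E
```

```text
t: 34.55
tool_pos: [0.5586, 0.3233, 0.0183]
orientation: [2.354, 2.08, 0.001]
force: [-1.5, -0.9, 5.2]
opening: 0.0258
gripper_force: 35.0
t: 35.3
tool_pos: [0.5578, 0.323, 0.1774]
orientation: [-2.354, -2.08, 0.001]
force: [0.6, 0.1, -2.0]
opening: 0.0258
gripper_force: 35.0
now [0.5578 0.323  0.1774] force [ 0.6  0.1 -2. ] open 0.0258 t 35.3
row [-0.2962, 0.1064, -0.0126, -0.0002, 0.0001, -0.0841]
row [-0.2962, 0.1065, 0.0994, -0.0002, 0.0001, -0.0841]
```

```bash
python3 -m handwheel '[[1,-0.05,0.018,-0.02,0,0,-0.084],[1,-0.1,0.036,-0.02,0,0,-0.084],[1,-0.15,0.054,-0.02,0,0,-0.084],[1,-0.2,0.072,-0.02,0,0,-0.084],[1,-0.25,0.09,-0.02,0,0,-0.084],[1,-0.296,0.1065,-0.02,0,0,-0.084],[1,-0.296,0.1065,0.02,0,0,-0.084],[1,-0.296,0.1065,0.06,0,0,-0.084],[1,-0.296,0.1065,0.065,0,0,-0.084],[1,-0.296,0.1065,0.065,0,0,-0.084],[1,-0.296,0.1065,0.08,0,0,-0.084],[1,-0.296,0.1065,0.092,0,0,-0.084],[1,-0.296,0.1065,0.098,0,0,-0.084],[1,-0.296,0.1065,0.098,0,0,-0.084]]'
python3 -m handwheel '[[0.15,0,0,0,0,0,0],[0.15,0,0,0,0,0,0],[0.15,0,0,0,0,0,0],[0.15,0,0,0,0,0,0],[0.15,0,0,-0.03,0,0,0],[0.15,0,0,-0.08,0,0,0],[0.15,0.05,0,-0.13,0,0,0],[0.15,0.11,0,-0.13,0,0,0],[0.15,0.17,-0.02,-0.13,0,0,0],[0.15,0.23,-0.04,-0.13,0,0,0],[0.15,0.28,-0.06,-0.13,0,0,0],[0.15,0.28,-0.06,-0.13,0,0,0],[0.15,0.28,-0.06,-0.13,0,0,0]]'
python3 - <<'E'
from bl import *
c=robot.read_camera("side"); sblanks(c)
c=robot.read_camera("top"); blanks(c)
row((.486,.3250,.018,-6))
E
```

```text
t: 37.05
tool_pos: [0.6272, 0.0163, 0.0793]
orientation: [-2.06, -2.372, 0.001]
force: [0.7, -1.0, -1.4]
opening: 0.0257
gripper_force: 35.0
t: 38.67
tool_pos: [0.529, 0.2849, 0.2097]
orientation: [2.059, 2.372, -0.0]
force: [0.4, -0.1, 0.3]
opening: 0.0395
gripper_force: 0.0
[288. 297.] 670 (array([488. , 318.3,  -4.2]), np.float64(0.74))
[313. 308.] 736 (array([420.8, 324.1,  -5.9]), np.float64(0.8))
now [0.5296 0.2839 0.2096] force [ 0.2 -0.1  0.1] open 0.0396 t 38.8
row [0.0468, -0.0375, 0.1916, 0.0001, 0.0001, 0.0775]
```

Unchanged; take blank 3.

```bash
python3 -m handwheel '[[-0.2,0.047,-0.0375,0,0,0,0.0775],[-0.2,0.047,-0.0375,0.04,0,0,0.0775],[-0.2,0.047,-0.0375,0.09,0,0,0.0775],[-0.2,0.047,-0.0375,0.14,0,0,0.0775],[-0.2,0.047,-0.0375,0.175,0,0,0.0775],[-0.2,0.047,-0.0375,0.1915,0,0,0.0775],[-0.2,0.047,-0.0375,0.1915,0,0,0.0775],[1,0.047,-0.0375,0.1915,0,0,0.0775],[1,0.047,-0.0375,0.1915,0,0,0.0775],[1,0.047,-0.0375,0.1915,0,0,0.0775],[1,0.047,-0.0375,0.1915,0,0,0.0775],[1,0.047,-0.0375,0.1915,0,0,0.0775],[1,0.047,-0.0375,0.1915,0,0,0.0775]]' 35; python3 -m handwheel '[[1,0,0,-0.02,0,0,0],[1,0,0,-0.07,0,0,0],[1,0,0,-0.12,0,0,0],[1,0,0,-0.16,0,0,0],[1,0,0,-0.16,0,0,0],[1,0,0,-0.16,0,0,0]]'
python3 - <<'E'
from jig import *
q=j2w(-.03,-.007); row((*q,.19,8.06),(*q,.079,8.06))
E
```

```text
t: 40.4
tool_pos: [0.4857, 0.3268, 0.019]
orientation: [2.333, 2.104, 0.002]
force: [-0.8, -0.2, 6.9]
opening: 0.0255
gripper_force: 35.0
t: 41.15
tool_pos: [0.4847, 0.3263, 0.178]
orientation: [-2.333, -2.104, 0.001]
force: [-0.3, -0.0, -0.9]
opening: 0.026
gripper_force: 35.0
now [0.4847 0.3263 0.178 ] force [-0.3 -0.  -0.9] open 0.026 t 41.1
row [-0.3085, 0.1151, -0.012, -0.0001, 0.0001, -0.0776]
row [-0.3085, 0.1152, 0.099, -0.0001, 0.0001, -0.0776]
```

```bash
python3 -m handwheel '[[1,-0.05,0.019,-0.02,0,0,-0.0775],[1,-0.1,0.038,-0.02,0,0,-0.0775],[1,-0.15,0.057,-0.02,0,0,-0.0775],[1,-0.2,0.076,-0.02,0,0,-0.0775],[1,-0.255,0.095,-0.02,0,0,-0.0775],[1,-0.3085,0.115,-0.02,0,0,-0.0775],[1,-0.3085,0.115,0.02,0,0,-0.0775],[1,-0.3085,0.115,0.06,0,0,-0.0775],[1,-0.3085,0.115,0.065,0,0,-0.0775],[1,-0.3085,0.115,0.065,0,0,-0.0775],[1,-0.3085,0.115,0.08,0,0,-0.0775],[1,-0.3085,0.115,0.092,0,0,-0.0775],[1,-0.3085,0.115,0.098,0,0,-0.0775],[1,-0.3085,0.115,0.098,0,0,-0.0775]]'
python3 -m handwheel '[[0.15,0,0,0,0,0,0],[0.15,0,0,0,0,0,0],[0.15,0,0,0,0,0,0],[0.15,0,0,0,0,0,0],[0.15,0,0,-0.03,0,0,0],[0.15,0,0,-0.08,0,0,0],[0.15,0.05,0,-0.13,0,0,0],[0.15,0.11,0,-0.13,0,0,0],[0.15,0.17,-0.02,-0.13,0,0,0],[0.15,0.23,-0.04,-0.13,0,0,0],[0.15,0.28,-0.06,-0.13,0,0,0],[0.15,0.28,-0.06,-0.13,0,0,0],[0.15,0.28,-0.06,-0.13,0,0,0]]'
python3 - <<'E'
from bl import *
c=robot.read_camera("side"); sblanks(c)
c=robot.read_camera("top"); blanks(c)
row((.4195,.331,.018,-6.9))
E
```

```text
t: 42.9
tool_pos: [0.5676, 0.0078, 0.0798]
orientation: [-2.06, -2.372, 0.0]
force: [1.0, 0.3, -0.9]
opening: 0.0259
gripper_force: 35.0
t: 44.52
tool_pos: [0.4693, 0.2764, 0.2102]
orientation: [2.059, 2.372, -0.0]
force: [-0.1, -0.1, 0.5]
opening: 0.0397
gripper_force: 0.0
[313. 308.] 723 (array([421.2, 324.3,  -5.2]), np.float64(0.79))
now [0.4699 0.2755 0.2101] force [ 0.7 -0.4 -0.4] open 0.0393 t 44.6
row [0.062, -0.0423, 0.1921, 0.0001, 0.0001, 0.0825]
```

```bash
python3 -m handwheel '[[-0.2,0.05,-0.042,0,0,0,0.0825],[-0.2,0.062,-0.042,0.04,0,0,0.0825],[-0.2,0.062,-0.042,0.09,0,0,0.0825],[-0.2,0.062,-0.042,0.14,0,0,0.0825],[-0.2,0.062,-0.042,0.175,0,0,0.0825],[-0.2,0.062,-0.042,0.192,0,0,0.0825],[-0.2,0.062,-0.042,0.192,0,0,0.0825],[1,0.062,-0.042,0.192,0,0,0.0825],[1,0.062,-0.042,0.192,0,0,0.0825],[1,0.062,-0.042,0.192,0,0,0.0825],[1,0.062,-0.042,0.192,0,0,0.0825],[1,0.062,-0.042,0.192,0,0,0.0825],[1,0.062,-0.042,0.192,0,0,0.0825]]' 35; python3 -m handwheel '[[1,0,0,-0.02,0,0,0],[1,0,0,-0.07,0,0,0],[1,0,0,-0.12,0,0,0],[1,0,0,-0.16,0,0,0],[1,0,0,-0.16,0,0,0],[1,0,0,-0.16,0,0,0]]'
python3 - <<'E'
from jig import *
q=j2w(-.09,-.007); row((*q,.19,8.06),(*q,.079,8.06))
E
```

```text
t: 46.25
tool_pos: [0.4195, 0.3325, 0.019]
orientation: [2.349, 2.086, 0.002]
force: [-0.4, 0.1, 5.6]
opening: 0.0259
gripper_force: 35.0
t: 47.0
tool_pos: [0.4184, 0.3318, 0.1771]
orientation: [-2.349, -2.086, 0.002]
force: [0.3, 0.3, -0.9]
opening: 0.026
gripper_force: 35.0
now [0.4184 0.3318 0.1771] force [ 0.3  0.3 -0.9] open 0.026 t 47.0
row [-0.3197, 0.1285, -0.0128, -0.0004, 0.0002, -0.0826]
row [-0.3196, 0.1286, 0.0982, -0.0004, 0.0002, -0.0826]
```

```bash
python3 -m handwheel '[[1,-0.05,0.02,-0.02,0,0,-0.0825],[1,-0.1,0.04,-0.02,0,0,-0.0825],[1,-0.15,0.06,-0.02,0,0,-0.0825],[1,-0.2,0.08,-0.02,0,0,-0.0825],[1,-0.26,0.105,-0.02,0,0,-0.0825],[1,-0.3195,0.1285,-0.02,0,0,-0.0825],[1,-0.3195,0.1285,0.02,0,0,-0.0825],[1,-0.3195,0.1285,0.06,0,0,-0.0825],[1,-0.3195,0.1285,0.065,0,0,-0.0825],[1,-0.3195,0.1285,0.065,0,0,-0.0825],[1,-0.3195,0.1285,0.08,0,0,-0.0825],[1,-0.3195,0.1285,0.092,0,0,-0.0825],[1,-0.3195,0.1285,0.0975,0,0,-0.0825],[1,-0.3195,0.1285,0.0975,0,0,-0.0825]]'
python3 -m handwheel '[[0.15,0,0,0,0,0,0],[0.15,0,0,0,0,0,0],[0.15,0,0,0,0,0,0],[0.15,0,0,0,0,0,0],[0.15,0,0,-0.03,0,0,0],[0.15,0,0,-0.08,0,0,0],[0.15,0.05,0,-0.13,0,0,0],[0.15,0.11,0,-0.13,0,0,0],[0.15,0.17,-0.02,-0.13,0,0,0],[0.15,0.23,-0.02,-0.13,0,0,0],[0.15,0.28,-0.02,-0.13,0,0,0],[0.15,0.28,-0.02,-0.13,0,0,0],[0.15,0.28,-0.02,-0.13,0,0,0]]'
python3 - <<'E'
from bl import *
c=robot.read_camera("top"); save(c,"t6.png",(285,115,435,235),5)
g=j2w(.0045,-.126); row((*g,.26,8.06),(*g,.138,8.06))
for q in((455,218),(463,240)): pass
E
```

```text
t: 48.75
tool_pos: [0.5082, -0.0002, 0.0801]
orientation: [-2.06, -2.371, 0.001]
force: [0.0, 0.4, -0.8]
opening: 0.0258
gripper_force: 35.0
t: 50.38
tool_pos: [0.4495, 0.2739, 0.2105]
orientation: [2.059, 2.372, -0.001]
force: [0.1, -0.1, 0.7]
opening: 0.0395
gripper_force: 0.0
now [0.4498 0.2734 0.2105] force [ 0.3 -0.5  0.4] open 0.0397 t 50.4
row [-0.3986, 0.1141, -0.0493, -0.0001, 0.0002, -0.0002]
row [-0.3986, 0.1141, 0.0727, -0.0001, 0.0002, -0.0002]
```

View pics/t6.png

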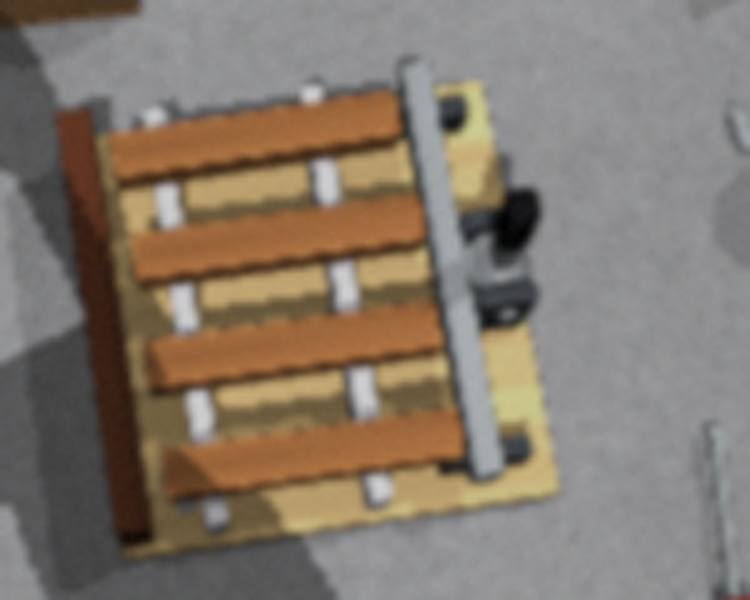

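```bash
python3 -m handwheel '[[-0.2,-0.05,0.015,-0.05,0,0,0],[-0.2,-0.1,0.03,-0.06,0,0,0],[-0.2,-0.16,0.046,-0.06,0,0,0],[-0.2,-0.22,0.063,-0.06,0,0,0],[-0.2,-0.28,0.08,-0.06,0,0,0],[-0.2,-0.34,0.098,-0.06,0,0,0],[-0.2,-0.3985,0.114,-0.06,0,0,0],[-0.2,-0.3985,0.114,-0.06,0,0,0],[-0.2,-0.3985,0.114,-0.06,0,0,0],[-0.2,-0.3985,0.114,-0.01,0,0,0],[-0.2,-0.3985,0.114,0.03,0,0,0],[-0.2,-0.3985,0.114,0.06,0,0,0],[-0.2,-0.3985,0.114,0.073,0,0,0],[-0.2,-0.3985,0.114,0.073,0,0,0],[1,-0.3985,0.114,0.073,0,0,0],[1,-0.3985,0.114,0.073,0,0,0],[1,-0.3985,0.114,0.073,0,0,0],[1,-0.3985,0.114,0.073,0,0,0],[1,-0.3985,0.114,0.073,0,0,0],[1,-0.3985,0.114,0.073,0,0,0]]' 50; python3 -m handwheel '[[1,0,0,0,0,0,0],[1,0,0,0,0,0,0]]'
```

```text
t: 52.92
tool_pos: [0.6181, -0.1047, 0.1381]
orientation: [-2.06, -2.372, 0.001]
force: [-4.8, 0.1, 5.6]
opening: 0.0197
gripper_force: 50.0
t: 53.18
tool_pos: [0.6181, -0.1047, 0.138]
orientation: [-2.06, -2.372, 0.001]
force: [-3.3, 0.2, 6.0]
opening: 0.02
gripper_force: 50.0
```

```bash
python3 -m handwheel '[[1,-0.008,0,0.0002,0,0,0],[1,-0.0159,0,0.0012,0,0,0],[1,-0.0237,0,0.0029,0,0,0],[1,-0.0313,0,0.0054,0,0,0],[1,-0.0386,0,0.0087,0,0,0],[1,-0.0455,0,0.0127,0,0,0],[1,-0.052,0,0.0173,0,0,0],[1,-0.058,0,0.0226,0,0,0],[1,-0.0635,0,0.0285,0,0,0],[1,-0.0683,0,0.0348,0,0,0]]'; python3 -m handwheel '[[1,-0.0042,0,0.0068,0,0,0],[1,-0.0077,0,0.014,0,0,0],[1,-0.0104,0,0.0216,0,0,0],[1,-0.0124,0,0.0293,0,0,0],[1,-0.0136,0,0.0372,0,0,0],[1,-0.014,0,0.0452,0,0,0],[1,-0.014,0,0.046,0,0,0]]'
```

```text
t: 54.42
tool_pos: [0.6292, -0.1769, 0.1079]
orientation: [2.057, 2.364, -0.004]
force: [-12.1, -14.2, 25.7]
opening: 0.0196
gripper_force: 50.1
t: 55.3
tool_pos: [0.6318, -0.1957, 0.0611]
orientation: [2.056, 2.357, -0.008]
force: [-4.6, -33.8, 13.2]
opening: 0.0195
gripper_force: 50.0
```

```bash
python3 -m handwheel '[[-0.1,0,0,0,0,0,0],[-0.1,0,0,0,0,0,0],[-0.1,0,0,0,0,0,0],[-0.1,0,0,-0.04,0,0,0],[-0.1,0,0,-0.1,0,0,0],[-0.1,0,0,-0.14,0,0,0],[-0.1,-0.06,-0.05,-0.14,0,0,0],[-0.1,-0.12,-0.1,-0.14,0,0,0],[-0.1,-0.18,-0.15,-0.14,0,0,0],[-0.1,-0.22,-0.19,-0.14,0,0,0],[-0.1,-0.22,-0.19,-0.14,0,0,0],[-0.1,-0.22,-0.19,-0.14,0,0,0]]'
python3 - <<'E'
from jig import *
a=robot.read_camera("top");b=robot.read_camera("side")
A=cv2.resize(a["frame"][90:270,200:540,::-1],None,fx=2.1,fy=2.1,interpolation=3)
B=cv2.resize(b["frame"][60:240,200:440,::-1],None,fx=1.2,fy=1.2,interpolation=3)
f=np.zeros((A.shape[0]+B.shape[0],A.shape[1],3),np.uint8);f[:A.shape[0]]=A;f[A.shape[0]:,:B.shape[1]]=B
print(f.shape);cv2.imwrite("pics/end.png",f)
E
```

```text
t: 56.8
tool_pos: [0.4706, -0.4324, 0.1964]
orientation: [-2.064, -2.368, 0.001]
force: [0.6, 0.1, -0.5]
opening: 0.0512
gripper_force: 0.0
(594, 714, 3)
```

View pics/end.png

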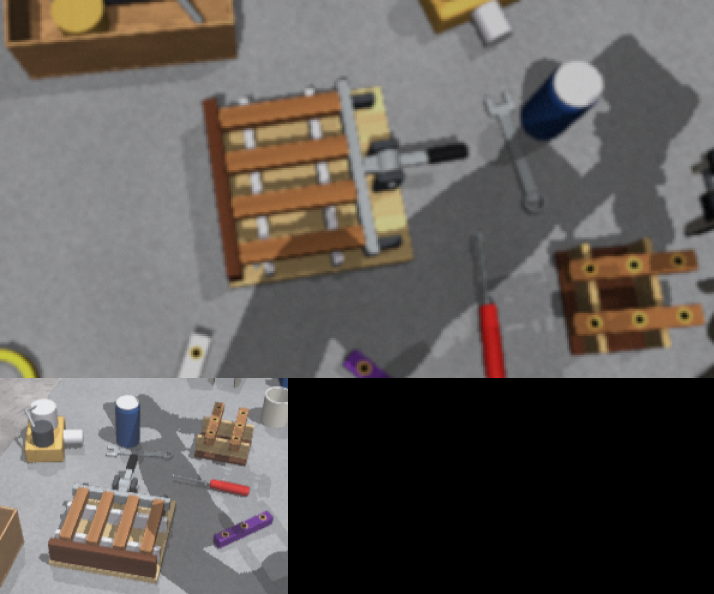

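```bash
python3 -c "
from plant import robot
print(robot.close_job())"
```

```text
the job is handed in; nothing more can be done
None
```

The job is handed in: the last pictures show both drilled straps across the stand's ridges and all four blanks clamped in the jig with the lever flat, though the first try at the lever slipped and needed a firmer second grip, and I viewed 15 pictures, one over the limit of 14.

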